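# Transfer inspected sleeves to the outgoing rack in reverse order

### The job

The four black sleeves on the blue check rack have been measured: move them onto the bare aluminium outgoing rack in reverse order, one on each post. The sleeve nearest the check rack's handle goes on the post farthest from the outgoing rack's handle, the next one on the next post, and so on, until the last sleeve stands on the post nearest the outgoing rack's handle. Leave every sleeve standing upright, the same way up as it was, over its post and flat on its pad.

Things in the scene. Friction and masses are not known exactly. Their poses are not given: they have to be found in the camera images.
- short_sleeve: Loose black steel sleeve, open at both ends: short plain tube, outside 34, bore 27, height 36 mm, 0.1 kg. Origin: centre of its underside; z up its axis. Starts upright over the post of one seat of the check rack.
- tall_sleeve: Loose black steel sleeve, open at both ends: tall plain tube, outside 34, bore 27, height 62 mm, about 0.17 kg. Origin: centre of its underside; z up its axis. Starts upright over the post of one seat of the check rack.
- flanged_sleeve: Loose black steel sleeve, open at both ends: tube with a foot flange: outside 34, bore 27, height 48; flange outside 46, lowest 6 mm, about 0.17 kg. Origin: centre of its underside; z up its axis. Starts upright over the post of one seat of the check rack.
- wide_sleeve: Loose black steel sleeve, open at both ends: wider thick-walled tube, outside 40, bore 30, height 42 mm, about 0.17 kg. Origin: centre of its underside; z up its axis. Starts upright over the post of one seat of the check rack.
- seat_1: Fixed steel seat on the check rack on which short_sleeve stands at the start: square plate 52 x 52 x 4 mm with an upright post, 10 mm diameter, 24 mm high, at its middle. Origin: centre of the underside of the plate (12 mm above the table); the plate top is 4 mm above it. The four seats look alike; which of the rack's four places each has is drawn afresh.
- seat_2: Fixed steel seat on the check rack on which tall_sleeve stands at the start: square plate 52 x 52 x 4 mm with an upright post, 10 mm diameter, 24 mm high, at its middle. Origin: centre of the underside of the plate (12 mm above the table); the plate top is 4 mm above it. The four seats look alike; which of the rack's four places each has is drawn afresh.
- seat_3: Fixed steel seat on the check rack on which flanged_sleeve stands at the start: square plate 52 x 52 x 4 mm with an upright post, 10 mm diameter, 24 mm high, at its middle. Origin: centre of the underside of the plate (12 mm above the table); the plate top is 4 mm above it. The four seats look alike; which of the rack's four places each has is drawn afresh.
- seat_4: Fixed steel seat on the check rack on which wide_sleeve stands at the start: square plate 52 x 52 x 4 mm with an upright post, 10 mm diameter, 24 mm high, at its middle. Origin: centre of the underside of the plate (12 mm above the table); the plate top is 4 mm above it. The four seats look alike; which of the rack's four places each has is drawn afresh.
- check_rack: Check rack, fixed: blue plate 288 x 70 x 12 mm. Origin on the table under the middle of its row of four places; x along the row, z up. Places at x = -96, -32, 32, 96 mm, y = 0. A bridge handle (black bar 14 x 64 mm, top 38 mm above the table) at x = -146 mm marks the handle end. Carries the four seats; the sleeves stand 16 mm above the table.
- out_rack: Outgoing rack, fixed: aluminium plate 288 x 70 x 12 mm. Origin on the table under the middle of its row of four places; x along the row, z up. Places at x = -96, -32, 32, 96 mm, y = 0. A bridge handle (black bar 14 x 64 mm, top 38 mm above the table) at x = -146 mm marks the handle end. Each place: 52 mm square steel pad, top 16 mm up, with a post 10 mm thick, 24 mm high.
Mind the look-alikes: they are no part of the job. What is shaped like the flanged_sleeve but brown or red is not meant.

How it is judged:
By the outcome, as a careful person would: the job done as asked, in the order asked, and still so for the second after the job is handed in, with the robot touching nothing.
It also fails if it takes over 112 s, if anything falls off the work surface, if the arm or the gripper's body presses on something with over 40 N, if the wrist force passes 120 N, or if a joint passes its speed limit or range.

### The arm

A 7-joint arm with a two-finger parallel gripper is mounted at the origin on the work surface. World frame = base frame: x ahead of the robot, y to its left, z up, the work surface at z = 0. Lengths are in m, angles in rad, forces in N, time in s.
With the tool pointing down it reaches from about 0.4 to 0.9 m from the base axis. Payload 5.6 kg.
Tool frame: the origin (TCP) lies at the very end of the fingers, on their centre line; the grasp point (between the pads) lies 19 mm behind it; z points along the fingers, y is the line along which they close (so a half turn about z gives the same grasp; the last joint's range is limited). The gripper opens to 92 mm and grips with 3 to 60 N. Pads are 20 mm wide; open, the fingers measure 128 mm over their backs; the gripper's body (75 mm by 189 mm) begins 69 mm behind the grasp point.
Start: joints at [-1.208, 0.468, -0.012, 1.603, 0.006, 1.071, -0.056], TCP at [0.257, 0.597, 0.215] pointing down, gripper open.
Joint ranges: [-2.53, 2.53], [-0.31, 2.02], [-1.57, 1.55], [0.28, 2.44], [-1.29, 4.43], [0.15, 1.84], [-2.92, 2.92]. Speed limits (rad/s): [2.57, 2.57, 3.14, 3.14, 3.14, 3.14, 3.14].

### API

Orientations are given as a unit quaternion [w, x, y, z].
In Python, from cell import r gives the robot as it stands.
- The arm moves only by the tool move_arm, never from a script. Its argument "moves" is a list of rows, each a list of 7 numbers: the turn, a rotation vector about the world's x, y, z in rad, then the shift along the world's x, y, z in mm, then the finger opening in mm, from 0 to 91.9. In form: [[rx, ry, rz, tx, ty, tz, claw], ...]. A call has 1 to 12 rows; each row shifts and turns the commanded pose from where the row before left it; what a row does not reach is not made up. A row lasts 1/10 s, in which the tool goes at most 50 mm and 8.59 degrees, less where a joint would pass 70% of its speed; a pose out of reach is approached as far as the arm can. A call with a gripper value outside its range is refused whole. The fingers move at their own pace and stop on an object; "squeeze" is the grip in N (left out, the last holds). Time passes only in rows, so rows that do not move let the fingers close. It gives the time, the measured TCP pose, the force, the opening and the grip force at its end, in the units of the state.
- r.get_obs(): the state, without advancing time (a new reading comes with each control period).
- r.get_image(name): name is "scene" or "side" or "wrist"; returns a dict with "image" (400x640x3 uint8, red, green, blue), "mtx" (3x3 intrinsics, pixels), "dist" ([k1, k2, p1, p2, k3] as OpenCV has them; the pictures are not rectified), "R" (3x3) and "t" (3): a world point X has camera coordinates R X + t; the wrist camera has in their place "T_tool_cam" (4x4, takes a point from camera to tool coordinates, whose origin is the TCP and whose axes are the flange's). Camera axes: x right, y down, z forward; pixel columns grow to the right and rows downward; lengths in m; the calibration is good to about 2 mm. A picture is of the moment at which its call begins: read the wrist's pose just before it. There is no depth.
- r.finish_job(): hands the job in; it is judged then, once.
The state is a dict: "time_s": time; "joints": joint angles; "qvel": joint speeds; "joint_efforts": joint torques, N m; "tool_pos": TCP position; "orientation": TCP orientation; "force": force on the tool from outside, world axes, zero at the start; "moment": the same for the moment, N m; "grip_width": opening from 0.0 (shut) to 1.0 (fully open); "grasp_force": force on a finger pad.
Only numpy, scipy, OpenCV 4.12 (cv2) and the standard library are available. Lean on these libraries where they do the work, as an engineer would, in place of code of your own. Each camera call takes 0.05 s, during which the arm holds its last target. There are 200 camera calls.

## Working session

There is one attempt and no reset: what is moved stays moved. The work goes in short steps, Python scripts to look and compute and a tool call to move; the robot and the scene stay as the last step left them, time stands still between calls to the robot, and variables do not carry over. Pictures are saved under pics/ and viewed, at most 14 in all, crops included, and the job is handed in when it is done.

Besides the shell and the picture viewer there is one more tool, called after ">>>" by a JSON object that holds its "fn" and its "kwargs", one argument or row to a line. move_arm: Moves the arm, as the interface text tells. Its arguments: {"type":"object","properties":{"moves":{"type":"array","items":{"type":"array","items":{"type":"number"}}},"squeeze":{"type":"number"}},"required":["moves"]}

```bash
mkdir -p pics; ls; python3 - <<'E'
from cell import r
import cv2
o=r.get_obs(); print({k:o[k] for k in("time_s","tool_pos","orientation","grip_width")})
for n in("scene","side"):
    d=r.get_image(n); cv2.imwrite(f"pics/{n}0.png",d["image"][:,:,::-1]); print(n,d["mtx"],d["dist"],d["R"],d["t"])
E
```

```text
pics
{'time_s': 0.0, 'tool_pos': array([0.2564147 , 0.59666961, 0.21365011]), 'orientation': array([-1.10779831e-04,  2.01527279e-01,  9.79482519e-01, -8.59072775e-04]), 'grip_width': 1.0042117624611069}
scene [[473.69942197   0.         311.4520967 ]
 [  0.         473.69942197 196.89249885]
 [  0.           0.           1.        ]] [-0.05759413  0.          0.          0.          0.        ] [[ 0.43163116  0.90187059  0.01799939]
 [ 0.52317034 -0.2340322  -0.81946429]
 [-0.73483831  0.36312307 -0.57284753]] [-0.19704802 -0.25774521  1.40531153]
side [[468.18845521   0.         317.41332954]
 [  0.         468.18845521 193.57641758]
 [  0.           0.           1.        ]] [-0.05607048  0.          0.          0.          0.        ] [[-0.99974757 -0.02129942 -0.00715122]
 [-0.00709135  0.60114954 -0.79910509]
 [ 0.02131943 -0.79885266 -0.60114883]] [0.54270285 0.05200381 1.12652049]
```

View pics/scene0.png

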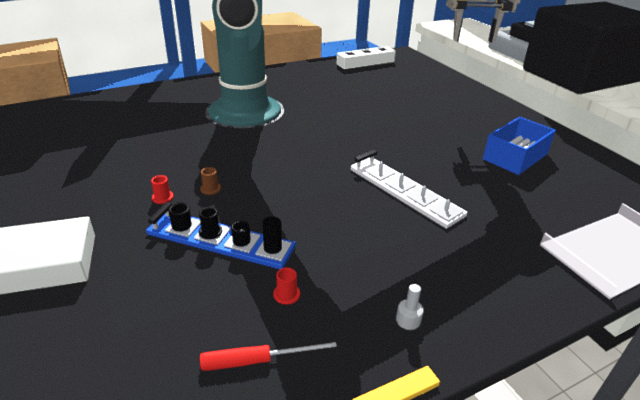

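View pics/side0.png

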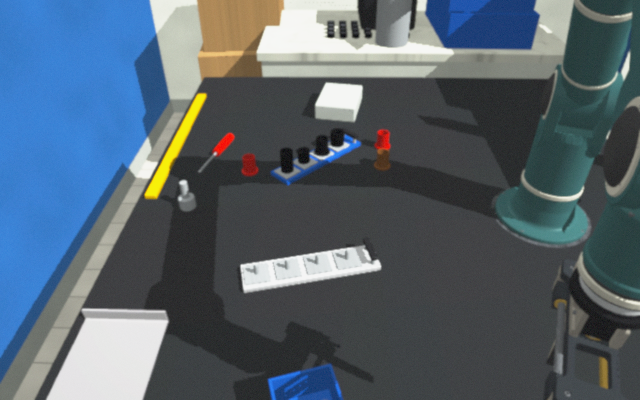

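Scene view: check rack with its handle at about (160,212); sleeves at (180,217), (209,222), (241,234) and (272,235). The out rack's handle is at (366,155) and its far end at (455,212). The look-alikes are red at (161,188) and (287,285) and brown at (209,181). The four black ones on the blue plate are the ones meant, and I'll confirm this enlarged.

```bash
python3 - <<'E'
import cv2,numpy as np
a=cv2.imread("pics/scene0.png");b=cv2.imread("pics/side0.png")
f=lambda im,x,y,w,h:cv2.resize(im[y:y+h,x:x+w],(400,300),interpolation=cv2.INTER_CUBIC)
cv2.imwrite("pics/c1.png",np.vstack([np.hstack([f(a,140,160,160,120),f(a,340,130,160,120)]),np.hstack([f(b,240,100,160,120),f(b,230,210,160,120)])]))
E
```

```text
(no output)
```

View pics/c1.png

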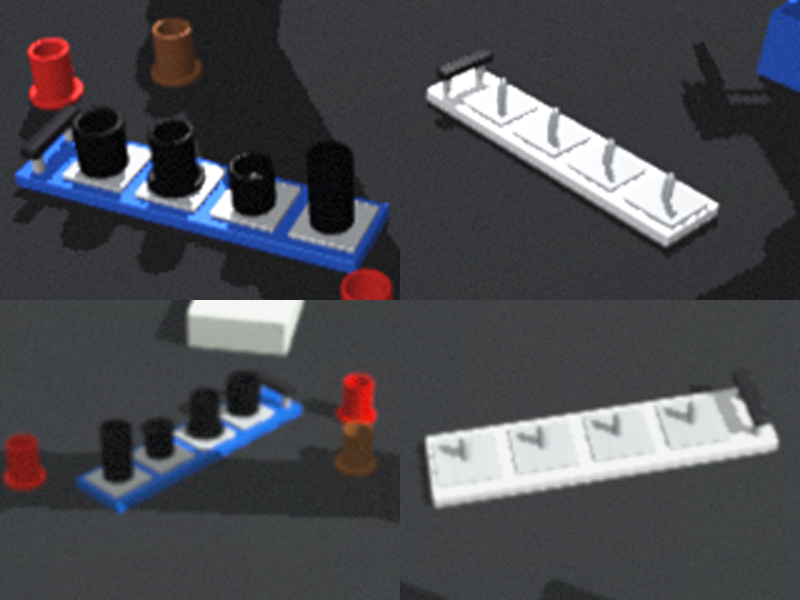

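The crop shows, from the handle, wide (thick wall), flanged (foot flange), short, tall, all black on the blue rack. In reverse order, wide goes to out x=+96, flanged to +32, short to -32 and tall to -96. Next: first positions from the top ellipse centres and post tips.

```bash
cat > h.py <<'E'
from cell import r
import cv2,numpy as np
from scipy.spatial.transform import Rotation as Ro
def cast(px,z,d,o=None):
    if "R" in d: R,t=d["R"],d["t"]
    else:
        w,x,y,q=o["orientation"]; T=np.eye(4); T[:3,:3]=Ro.from_quat([x,y,q,w]).as_matrix(); T[:3,3]=o["tool_pos"]
        T=np.linalg.inv(T@d["T_tool_cam"]); R,t=T[:3,:3],T[:3,3]
    u=cv2.undistortPoints(np.float64(px).reshape(-1,1,2),d["mtx"],d["dist"])[:,0]
    D=np.c_[u,np.ones(len(u))]@R; C=-R.T@t
    return C+D*((np.broadcast_to(z,len(u))-C[2])/D[:,2])[:,None]
def row(P,s):  # fit row: origin, angle
    P=P[:,:2]; A=np.c_[np.ones(len(s)),s]; c=np.linalg.lstsq(A,P,rcond=None)[0]
    return c[0]*1e3,np.degrees(np.arctan2(c[1,1],c[1,0])),np.hypot(*c[1])*1e3
E
python3 - <<'E'
from h import *
s=np.array([-.096,-.032,.032,.096]); d=r.get_image("scene")
f=lambda p,ox,oy:np.array(p)/2.5+[ox,oy]
C=cast(f([(100,120),(172,130),(252,165),(330,153)],140,160),[.058,.064,.052,.078],d)
O=cast(f([(103,82),(155,112),(209,143),(269,178)],340,130),.04,d)
O2=cast(f([(103,116),(155,146),(211,180),(267,216)],340,130),.016,d)
d=r.get_image("side")
S=cast(f([(115,428-300),(158,426-300),(204,395-300),(243,378-300)],240,100),[.078,.052,.064,.058],d)[::-1]
SO=cast(f([(464,463),(540,462-20+20-2),(615,438),(690,418)]-np.array([400,300]),230,210),.016,d)[::-1]
np.set_printoptions(precision=4,suppress=True)
for P in(C,S,O,O2,SO):print(P,row(P,s))
d=r.get_image("wrist");print(d["T_tool_cam"],d["mtx"][0,0])
print(Ro.from_quat(np.roll(r.get_obs()["orientation"],-1)).as_matrix())
E
```

```text
[[ 0.4913 -0.297   0.058 ]
 [ 0.5344 -0.2517  0.064 ]
 [ 0.5842 -0.2065  0.052 ]
 [ 0.6258 -0.1604  0.078 ]] (array([ 558.9285, -228.8838]), np.float64(45.11244525011487), np.float64(1003.3457190394141))
[[ 0.492  -0.3016  0.058 ]
 [ 0.5361 -0.2522  0.064 ]
 [ 0.5855 -0.2057  0.052 ]
 [ 0.6276 -0.1593  0.078 ]] (array([ 560.3123, -229.6983]), np.float64(46.05864862395218), np.float64(1027.3013957796127))
[[0.4795 0.1665 0.04  ]
 [0.5425 0.181  0.04  ]
 [0.603  0.1952 0.04  ]
 [0.6659 0.2093 0.04  ]] (array([572.7279, 187.9898]), np.float64(12.97289042155342), np.float64(993.2826084547589))
[[0.4982 0.1575 0.016 ]
 [0.5592 0.1732 0.016 ]
 [0.6224 0.1874 0.016 ]
 [0.6831 0.1989 0.016 ]] (array([590.7081, 179.234 ]), np.float64(12.615439506192143), np.float64(989.6691243124194))
[[0.4784 0.1656 0.016 ]
 [0.5416 0.19   0.016 ]
 [0.6025 0.2159 0.016 ]
 [0.6645 0.2203 0.016 ]] (array([571.746, 197.96 ]), np.float64(17.07106989206831), np.float64(1012.1936629459581))
[[-0.0003 -0.9568 -0.2906  0.0823]
 [ 1.     -0.0005  0.0006  0.0005]
 [-0.0007 -0.2906  0.9568 -0.1696]
 [ 0.      0.      0.      1.    ]] 340.1407450494245
[[-0.9188  0.3948 -0.0003]
 [ 0.3948  0.9188 -0.0008]
 [-0.0001 -0.0008 -1.    ]]
```

>>> {"fn": "move_arm", "kwargs": {
  "moves": [
    [0,0,-0.125,18,-20,3,91],
    [0,0,-0.125,18,-20,3,91],
    [0,0,-0.125,18,-20,3,91],
    [0,0,-0.125,18,-20,3,91],
    [0,0,-0.125,18,-20,3,91],
    [0,0,-0.125,18,-20,3,91],
    [0,0,-0.125,18,-20,3,91],
    [0,0,-0.125,18,-20,3,91],
    [0,0,-0.125,18,-20,3,91],
    [0,0,-0.125,18,-20,3,91]
  ]
}}

```text
time_s: 1.25
tool_pos: [0.4372, 0.3963, 0.2447]
orientation: [-0.0, 0.738, 0.675, -0.0]
force: [0.7, 0.0, -0.3]
grip_width: 0.993
grasp_force: 0.0
```

>>> {"fn": "move_arm", "kwargs": {
  "moves": [
    [0,0,-0.125,18,-20,0,91],
    [0,0,-0.125,18,-20,0,91],
    [0,0,-0.125,18,-20,0,91],
    [0,0,-0.125,18,-20,0,91],
    [0,0,-0.125,18,-20,0,91],
    [0,0,-0.125,18,-20,0,91],
    [0,0,-0.125,18,-20,0,91],
    [0,0,-0.125,18,-20,0,91],
    [0,0,-0.125,18,-20,0,91],
    [0,0,-0.125,18,-20,0,91],
    [0,0,0,0,0,0,91],
    [0,0,0,0,0,0,91]
  ]
}}

```text
time_s: 2.45
tool_pos: [0.6165, 0.197, 0.2442]
orientation: [0.0, 0.993, 0.118, -0.0]
force: [-0.3, 1.1, 0.7]
grip_width: 0.988
grasp_force: 0.0
```

```bash
python3 - <<'E'
from h import *
o=r.get_obs(); d=r.get_image("wrist"); cv2.imwrite("pics/w1.png",d["image"][:,:,::-1])
import pickle; pickle.dump((o,d),open("w1.pkl","wb")); print(o["tool_pos"],o["orientation"],o["time_s"])
E
```

```text
[0.61647987 0.19704407 0.24423434] [ 1.40699754e-05  9.93032854e-01  1.17837171e-01 -3.88827109e-04] 2.45
```

View pics/w1.png

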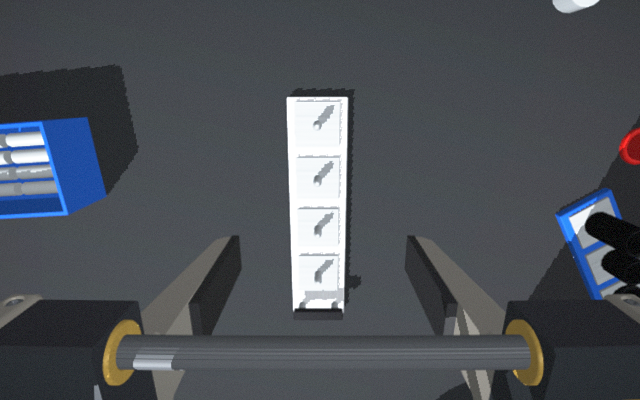

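The wrist view shows the out rack from (288,97) to (347,312), with its handle at the bottom (318,313). I'll fit the plate's top outline by mask.

```bash
python3 - <<'E'
from h import *; import pickle
o,d=pickle.load(open("w1.pkl","rb")); im=d["image"]
np.set_printoptions(precision=4,suppress=True)
m=(im.min(2)>110).astype(np.uint8); m[:85]=0;m[320:]=0;m[:,:270]=0;m[:,370:]=0
m=cv2.morphologyEx(m,cv2.MORPH_CLOSE,np.ones((9,9)))
c=max(cv2.findContours(m,0,1)[0],key=cv2.contourArea)[:,0]
P=cast(c,.012,d,o); (cx,cy),sz,a=cv2.minAreaRect(np.float32(P[:,:2]*1e3)); print(cx,cy,sz,a,cv2.boundingRect(c))
for z,px in((.04,[(319,275),(318,231),(317,181),(317,126)]),):
    Q=cast(px,z,d,o); print(Q,row(Q,np.array([-.096,-.032,.032,.096])))
# far edge + sides
u=np.radians(13.); 
ax=np.array([np.cos(u),np.sin(u)]);n=np.array([-ax[1],ax[0]])
s=P[:,:2]@ax*1e3;t=P[:,:2]@n*1e3; print("s",s.min(),s.max())
mid=[];
for a0 in np.arange(s.min()+40,s.max()-10,12):
    k=abs(s-a0)<6; mid.append((a0,t[k].min(),t[k].max()))
mid=np.array(mid); print(mid)
f=np.polyfit(mid[:,0],mid[:,1:].mean(1),1);sc=s.max()-144; tc=np.polyval(f,sc)
print("angle",13+np.degrees(np.arctan(f[0])),"centre",sc*ax+tc*n)
E
```

```text
554.5988159179688 189.80738830566406 (284.72210693359375, 71.30458068847656) 13.507628440856934 (286, 97, 62, 216)
[[0.4884 0.1716 0.04  ]
 [0.5453 0.1863 0.04  ]
 [0.6044 0.2014 0.04  ]
 [0.6641 0.2154 0.04  ]] (array([575.5548, 193.6875]), np.float64(14.051549848504274), np.float64(944.0355758236055))
s 441.0351408989221 725.7359254875965
[[481.0351  23.8084  93.9231]
 [493.0351  24.0245  95.0049]
 [505.0351  24.365   94.7993]
 [517.0351  24.6991  94.5691]
 [529.0351  25.0269  94.3439]
 [541.0351  24.1333  95.3939]
 [553.0351  24.4175  95.1688]
 [565.0351  24.7368  94.9212]
 [577.0351  25.0892  95.7528]
 [589.0351  25.4345  95.6985]
 [601.0351  25.7731  95.4575]
 [613.0351  24.8705  95.2221]
 [625.0351  25.2429  96.138 ]
 [637.0351  25.5713  95.9564]
 [649.0351  25.9289  95.7026]
 [661.0351  26.2791  96.5217]
 [673.0351  25.4742  96.4216]
 [685.0351  25.7852  96.1513]
 [697.0351  26.1242  96.8805]
 [709.0351  26.4893  96.8084]]
angle 13.584792902767093 centre [553.2802 189.5357]
```

```bash
python3 - <<'E'
from h import *; import pickle
o,d=pickle.load(open("w1.pkl","rb"))
w,x,y,q=o["orientation"];T=np.eye(4);T[:3,:3]=Ro.from_quat([x,y,q,w]).as_matrix();T[:3,3]=o["tool_pos"];T=np.linalg.inv(T@d["T_tool_cam"])
im=cv2.resize(d["image"][85:325,250:390,::-1],None,fx=2.4,fy=2.4,interpolation=cv2.INTER_CUBIC); im2=im.copy()
u=np.radians(13.5);ax=np.array([np.cos(u),np.sin(u)]);n=np.array([-ax[1],ax[0]])
for s in(-96,-32,32,96):
  for dx,dy,z,c in((0,0,16,(0,255,0)),(0,0,40,(0,0,255)),(26,26,16,(255,0,0)),(-26,26,16,(255,0,0)),(26,-26,16,(255,0,0)),(-26,-26,16,(255,0,0))):
    X=np.r_[np.array([571.5,193])+(s+dx)*ax+dy*n,z]/1e3
    p=cv2.projectPoints(X,cv2.Rodrigues(T[:3,:3])[0],T[:3,3],d["mtx"],d["dist"])[0].ravel()
    cv2.circle(im2,tuple(int(v) for v in (p-[250,85])*2.4),2,c,-1)
cv2.imwrite("pics/w1c.png",np.hstack([im,im2]))
E
```

```text
(no output)
```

View pics/w1c.png

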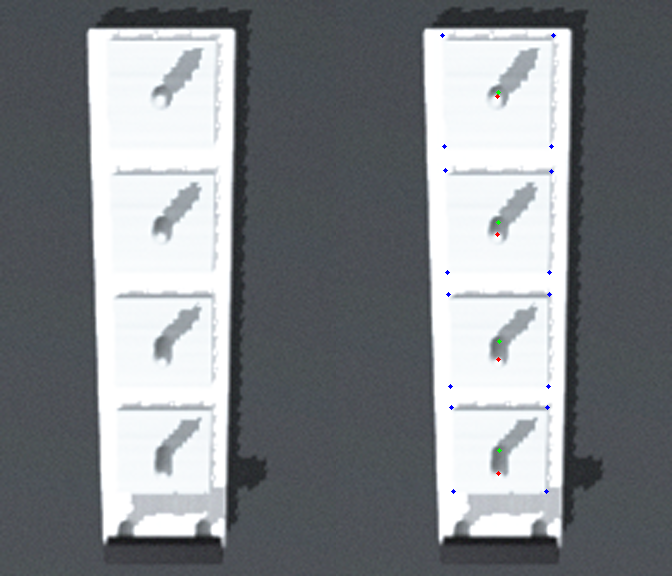

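The projected pads and posts coincide with the image: out rack centre (571.5,193), angle 13.5°. Next I'll look at the check rack.

>>> {"fn": "move_arm", "kwargs": {
  "moves": [
    [0,0,0.056,-3,-40,0,91],
    [0,0,0.056,-3,-40,0,91],
    [0,0,0.056,-3,-40,0,91],
    [0,0,0.056,-3,-40,0,91],
    [0,0,0.056,-3,-40,0,91],
    [0,0,0.056,-3,-40,0,91],
    [0,0,0.056,-3,-40,0,91],
    [0,0,0.056,-3,-40,0,91],
    [0,0,0.056,-3,-40,0,91],
    [0,0,0.056,-3,-40,0,91],
    [0,0,0,0,0,0,91],
    [0,0,0,0,0,0,91]
  ]
}}

```text
time_s: 3.7
tool_pos: [0.5865, -0.2023, 0.2446]
orientation: [-0.0, 0.922, 0.387, 0.0]
force: [0.4, 0.6, 0.2]
grip_width: 0.988
grasp_force: 0.0
```

```bash
python3 - <<'E'
from h import *; import pickle
o=r.get_obs(); d=r.get_image("wrist"); pickle.dump((o,d),open("w2.pkl","wb")); print(o["tool_pos"],o["orientation"],o["time_s"])
w,x,y,q=o["orientation"];T=np.eye(4);T[:3,:3]=Ro.from_quat([x,y,q,w]).as_matrix();T[:3,3]=o["tool_pos"];T=np.linalg.inv(T@d["T_tool_cam"])
x0,y0=210,70
im=cv2.resize(d["image"][y0:y0+270,x0:x0+180,::-1],None,fx=2.2,fy=2.2,interpolation=cv2.INTER_CUBIC); im2=im.copy()
u=np.radians(45.5);ax=np.array([np.cos(u),np.sin(u)]);n=np.array([-ax[1],ax[0]])
for s,h in zip((-96,-32,32,96),(58,64,52,78)):
  for dx,dy,z,c in((0,0,h,(0,0,255)),(26,26,16,(0,255,0)),(-26,26,16,(0,255,0)),(26,-26,16,(0,255,0)),(-26,-26,16,(0,255,0))):
    X=np.r_[np.array([559.5,-229.3])+(s+dx)*ax+dy*n,z]/1e3
    p=cv2.projectPoints(X,cv2.Rodrigues(T[:3,:3])[0],T[:3,3],d["mtx"],d["dist"])[0].ravel()
    cv2.circle(im2,tuple(int(v) for v in (p-[x0,y0])*2.2),2,c,-1)
cv2.imwrite("pics/w2c.png",np.hstack([im,im2]))
E
```

```text
[ 0.58652883 -0.20226889  0.24458099] [-4.44458779e-04  9.21902681e-01  3.87421209e-01  2.34293469e-04] 3.7
```

View pics/w2c.png

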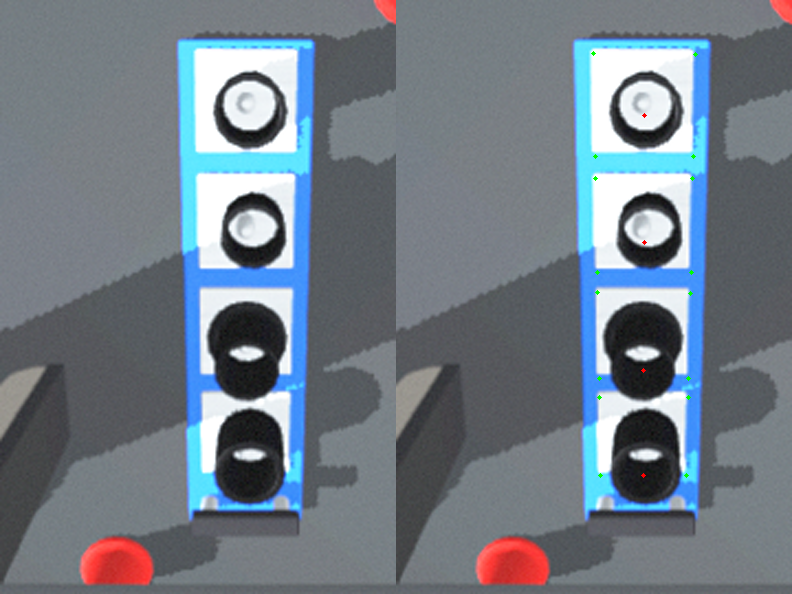

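Wrist view: the check rack, top to bottom, holds tall, short, flanged and wide (by the handle at (247,522)). That matches the scene view, and the rack is about 2 mm further along than estimated: centre (561.2,-227.8). I'll approach the wide sleeve at (494,-296).

>>> {"fn": "move_arm", "kwargs": {
  "moves": [
    [0,0,0,-23,-23.5,-26,70],
    [0,0,0,-23,-23.5,-26,70],
    [0,0,0,-23,-23.5,-26,70],
    [0,0,0,-23.5,-23.5,-26,70],
    [0,0,0,0,0,0,70],
    [0,0,0,0,0,0,70]
  ],
  "squeeze": 20
}}

```text
time_s: 4.35
tool_pos: [0.4947, -0.295, 0.1402]
orientation: [-0.001, 0.922, 0.388, 0.0]
force: [0.2, 0.6, -1.3]
grip_width: 0.762
grasp_force: 0.0
```

>>> {"fn": "move_arm", "kwargs": {
  "moves": [
    [0,0,0,-0.5,-1,-30,70],
    [0,0,0,0,0,-30,70],
    [0,0,0,0,0,-30,70],
    [0,0,0,0,0,-24,70],
    [0,0,0,0,0,0,70],
    [0,0,0,0,0,0,30],
    [0,0,0,0,0,0,30],
    [0,0,0,0,0,0,30],
    [0,0,0,0,0,0,30],
    [0,0,0,0,0,0,30],
    [0,0,0,0,0,0,30],
    [0,0,0,0,0,0,30]
  ]
}}

```text
time_s: 5.55
tool_pos: [0.4944, -0.2978, 0.0277]
orientation: [0.0, 0.922, 0.387, 0.001]
force: [-0.9, 1.5, 7.0]
grip_width: 0.437
grasp_force: 20.0
```

>>> {"fn": "move_arm", "kwargs": {
  "moves": [
    [0,0,0,0,0,10,30],
    [0,0,0,0,0,25,30],
    [0,0,0,0,0,40,30],
    [0,0,0,0,0,40,30],
    [0,0,-0.04,12,36,0,30],
    [0,0,-0.04,12,36,0,30],
    [0,0,-0.04,12,36,0,30],
    [0,0,-0.04,12,36,0,30],
    [0,0,-0.04,12,36,0,30],
    [0,0,-0.04,12,36,0,30],
    [0,0,-0.04,12,36,0,30],
    [0,0,-0.04,12,36,0,30]
  ]
}}

```text
time_s: 6.75
tool_pos: [0.5896, -0.0084, 0.1419]
orientation: [0.0, 0.972, 0.235, -0.0]
force: [-0.6, 0.4, -2.6]
grip_width: 0.434
grasp_force: 20.0
```

>>> {"fn": "move_arm", "kwargs": {
  "moves": [
    [0,0,-0.04,12,36,0,30],
    [0,0,-0.04,12,36,0,30],
    [0,0,-0.04,12,36,0,30],
    [0,0,-0.04,12,36,0,30],
    [0,0,-0.04,12,36,0,30],
    [0,0,-0.04,12,36,0,30],
    [0,0,0,2,8,0,30],
    [0,0,0,0,0,0,30],
    [0,0,0,0,0,0,30],
    [0,0,0,0,0,0,30]
  ]
}}

```text
time_s: 7.75
tool_pos: [0.6636, 0.2115, 0.1419]
orientation: [0.0, 0.993, 0.116, -0.0]
force: [0.3, -0.6, -2.1]
grip_width: 0.436
grasp_force: 20.0
```

>>> {"fn": "move_arm", "kwargs": {
  "moves": [
    [0,0,0,1,4,-20,30],
    [0,0,0,0,0,-30,30],
    [0,0,0,0,0,-30,30],
    [0,0,0,0,0,-18,30],
    [0,0,0,0,0,-8,30],
    [0,0,0,0,0,-5,30],
    [0,0,0,0,0,-1,30],
    [0,0,0,0,0,0,30],
    [0,0,0,0,0,0,30]
  ]
}}

```text
time_s: 8.65
tool_pos: [0.6654, 0.2185, 0.0308]
orientation: [-0.0, 0.993, 0.118, 0.001]
force: [-0.2, -0.7, -1.5]
grip_width: 0.438
grasp_force: 20.0
```

>>> {"fn": "move_arm", "kwargs": {
  "moves": [
    [0,0,0,0,-2,0,30],
    [0,0,0,0,0,-1.5,30],
    [0,0,0,0,0,-1,30],
    [0,0,0,0,0,0,30],
    [0,0,0,0,0,0,30]
  ]
}}

```text
time_s: 9.15
tool_pos: [0.6649, 0.2161, 0.0278]
orientation: [-0.0, 0.993, 0.118, 0.0]
force: [-2.0, -1.1, 4.6]
grip_width: 0.436
grasp_force: 20.0
```

Contact is felt, so I'll release, rise, and go back for the flanged sleeve at (537,-252).

>>> {"fn": "move_arm", "kwargs": {
  "moves": [
    [0,0,0,0,0,0,70],
    [0,0,0,0,0,0,70],
    [0,0,0,0,0,0,70],
    [0,0,0,0,0,0,70],
    [0,0,0,0,0,15,70],
    [0,0,0,0,0,35,70],
    [0,0,0,0,0,35,70],
    [0,0,0,0,0,35,70],
    [0,0,0.043,-10,-36,0,70],
    [0,0,0.043,-10,-36,0,70],
    [0,0,0.043,-10,-36,0,70],
    [0,0,0.043,-10,-36,0,70]
  ]
}}

```text
time_s: 10.35
tool_pos: [0.6245, 0.0708, 0.1485]
orientation: [-0.0, 0.979, 0.203, 0.001]
force: [0.0, -1.1, 0.2]
grip_width: 0.76
grasp_force: 0.0
```

```bash
python3 - <<'E'
from h import *
a=r.get_image("scene")["image"][120:260,340:500,::-1];b=r.get_image("side")["image"][210:350,230:390,::-1]
cv2.imwrite("pics/p1.png",cv2.resize(np.hstack([a,b]),None,fx=2.5,fy=2.5,interpolation=cv2.INTER_CUBIC))
E
```

```text
(no output)
```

View pics/p1.png

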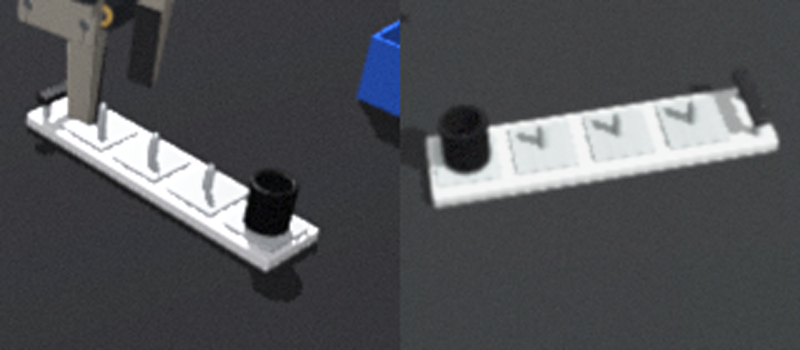

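The wide sleeve stands upright over the far post, at (270,200) in the left crop and (464,140) in the right. On to the flanged one.

>>> {"fn": "move_arm", "kwargs": {
  "moves": [
    [0,0,0.043,-10,-36,0,70],
    [0,0,0.043,-10,-36,0,70],
    [0,0,0.043,-10,-36,0,70],
    [0,0,0.043,-10,-36,0,70],
    [0,0,0.043,-10,-36,0,70],
    [0,0,0.043,-10,-36,0,70],
    [0,0,0.043,-10,-36,0,70],
    [0,0,0.043,-10,-36,0,70],
    [0,0,0.043,-7,-35,0,70],
    [0,0,0,0,0,0,70],
    [0,0,0,0,0,0,70],
    [0,0,0,0,0,0,70]
  ]
}}

```text
time_s: 11.65
tool_pos: [0.5384, -0.2492, 0.1473]
orientation: [-0.0, 0.922, 0.388, 0.0]
force: [0.1, 0.6, 0.1]
grip_width: 0.761
grasp_force: 0.0
```

Lower to tip z ≈ 31, above the flange top at 22.

>>> {"fn": "move_arm", "kwargs": {
  "moves": [
    [0,0,0,-1,-2.5,-30,70],
    [0,0,0,0,0,-30,70],
    [0,0,0,0,0,-30,70],
    [0,0,0,0,0,-26,70],
    [0,0,0,0,0,0,70],
    [0,0,0,0,0,0,25],
    [0,0,0,0,0,0,25],
    [0,0,0,0,0,0,25],
    [0,0,0,0,0,0,25],
    [0,0,0,0,0,0,25],
    [0,0,0,0,0,0,25],
    [0,0,0,0,0,0,25]
  ]
}}

```text
time_s: 12.85
tool_pos: [0.5369, -0.2531, 0.0318]
orientation: [-0.0, 0.922, 0.387, 0.0]
force: [-2.0, 1.5, 5.9]
grip_width: 0.358
grasp_force: 20.0
```

>>> {"fn": "move_arm", "kwargs": {
  "moves": [
    [0,0,0,0,0,10,25],
    [0,0,0,0,0,25,25],
    [0,0,0,0,0,40,25],
    [0,0,0,0,0,40,25],
    [0,0,-0.043,5,35,0,25],
    [0,0,-0.043,5,35,0,25],
    [0,0,-0.043,5,35,0,25],
    [0,0,-0.043,5,35,0,25],
    [0,0,-0.043,5,35,0,25],
    [0,0,-0.043,5,35,0,25],
    [0,0,-0.043,5,35,0,25],
    [0,0,-0.043,5,35,0,25]
  ]
}}

```text
time_s: 14.05
tool_pos: [0.5765, 0.028, 0.1464]
orientation: [0.0, 0.975, 0.222, 0.0]
force: [0.9, 0.3, -1.5]
grip_width: 0.358
grasp_force: 20.0
```

>>> {"fn": "move_arm", "kwargs": {
  "moves": [
    [0,0,-0.043,5,35,0,25],
    [0,0,-0.043,5,35,0,25],
    [0,0,-0.043,5,35,0,25],
    [0,0,-0.043,5,35,0,25],
    [0,0,-0.043,1,34,0,25],
    [0,0,0,0,0,0,25],
    [0,0,0,0,0,0,25],
    [0,0,0,0,0,0,25]
  ]
}}

```text
time_s: 14.85
tool_pos: [0.5976, 0.1991, 0.1462]
orientation: [0.0, 0.993, 0.117, -0.0]
force: [0.9, -0.0, -1.5]
grip_width: 0.358
grasp_force: 20.0
```

>>> {"fn": "move_arm", "kwargs": {
  "moves": [
    [0,0,0,5,1,-20,25],
    [0,0,0,0,0,-30,25],
    [0,0,0,0,0,-30,25],
    [0,0,0,0,0,-18,25],
    [0,0,0,0,0,-8,25],
    [0,0,0,0,0,-5,25],
    [0,0,0,0,0,-1,25],
    [0,0,0,0,0,0,25],
    [0,0,0,0,0,0,25]
  ]
}}

```text
time_s: 15.75
tool_pos: [0.6033, 0.202, 0.0352]
orientation: [-0.0, 0.993, 0.118, 0.001]
force: [-0.5, 0.7, -1.3]
grip_width: 0.357
grasp_force: 20.0
```

>>> {"fn": "move_arm", "kwargs": {
  "moves": [
    [0,0,0,0,-1,-2,25],
    [0,0,0,0,0,-1.5,25],
    [0,0,0,0,0,0,25],
    [0,0,0,0,0,0,25]
  ]
}}

```text
time_s: 16.15
tool_pos: [0.6031, 0.2008, 0.0319]
orientation: [-0.0, 0.993, 0.118, 0.0]
force: [-2.6, -0.8, 5.6]
grip_width: 0.356
grasp_force: 20.0
```

Seated. Release, rise, and go to the short sleeve.

>>> {"fn": "move_arm", "kwargs": {
  "moves": [
    [0,0,0,0,0,0,70],
    [0,0,0,0,0,0,70],
    [0,0,0,0,0,0,70],
    [0,0,0,0,0,0,70],
    [0,0,0,0,0,15,70],
    [0,0,0,0,0,35,70],
    [0,0,0,0,0,35,70],
    [0,0,0,0,0,30,70],
    [0,0,0.043,-1.5,-31,0,70],
    [0,0,0.043,-1.5,-31,0,70],
    [0,0,0.043,-1.5,-31,0,70],
    [0,0,0.043,-1.5,-31,0,70]
  ]
}}

```text
time_s: 17.35
tool_pos: [0.5967, 0.0755, 0.1469]
orientation: [-0.0, 0.979, 0.203, 0.001]
force: [0.8, -0.2, -0.4]
grip_width: 0.764
grasp_force: 0.0
```

>>> {"fn": "move_arm", "kwargs": {
  "moves": [
    [0,0,0.043,-1.5,-31,0,70],
    [0,0,0.043,-1.5,-31,0,70],
    [0,0,0.043,-1.5,-31,0,70],
    [0,0,0.043,-1.5,-31,0,70],
    [0,0,0.043,-1.5,-31,0,70],
    [0,0,0.043,-1.5,-31,0,70],
    [0,0,0.043,-1.5,-31,0,70],
    [0,0,0.043,-1.5,-31,0,70],
    [0,0,0.043,-1.5,-33,0,70],
    [0,0,0,0,0,0,70],
    [0,0,0,0,0,0,70],
    [0,0,0,0,0,0,70]
  ]
}}

```text
time_s: 18.55
tool_pos: [0.5835, -0.203, 0.1459]
orientation: [-0.0, 0.922, 0.387, 0.0]
force: [-0.0, 0.2, -1.0]
grip_width: 0.764
grasp_force: 0.0
```

>>> {"fn": "move_arm", "kwargs": {
  "moves": [
    [0,0,0,2,-3.5,-35,70],
    [0,0,0,0,0,-35,70],
    [0,0,0,0,0,-30,70],
    [0,0,0,0,0,-22,70],
    [0,0,0,0,0,0,70],
    [0,0,0,0,0,0,25],
    [0,0,0,0,0,0,25],
    [0,0,0,0,0,0,25],
    [0,0,0,0,0,0,25],
    [0,0,0,0,0,0,25],
    [0,0,0,0,0,0,25],
    [0,0,0,0,0,0,25]
  ]
}}

```text
time_s: 19.75
tool_pos: [0.5856, -0.2077, 0.0244]
orientation: [0.0, 0.922, 0.387, 0.001]
force: [-1.6, 0.9, 6.6]
grip_width: 0.369
grasp_force: 20.0
```

>>> {"fn": "move_arm", "kwargs": {
  "moves": [
    [0,0,0,0,0,12,25],
    [0,0,0,0,0,28,25],
    [0,0,0,0,0,40,25],
    [0,0,0,0,0,40,25],
    [0,0,-0.043,-3.5,30,0,25],
    [0,0,-0.043,-3.5,30,0,25],
    [0,0,-0.043,-3.5,30,0,25],
    [0,0,-0.043,-3.5,30,0,25],
    [0,0,-0.043,-3.5,30,0,25],
    [0,0,-0.043,-3.5,30,0,25],
    [0,0,-0.043,-3.5,30,0,25],
    [0,0,-0.043,-3.5,30,0,25]
  ]
}}

```text
time_s: 20.95
tool_pos: [0.5567, 0.0332, 0.144]
orientation: [-0.0, 0.975, 0.222, 0.0]
force: [1.1, 0.0, -1.2]
grip_width: 0.368
grasp_force: 20.0
```

>>> {"fn": "move_arm", "kwargs": {
  "moves": [
    [0,0,-0.043,-3.5,30,0,25],
    [0,0,-0.043,-3.5,30,0,25],
    [0,0,-0.043,-3.5,30,0,25],
    [0,0,-0.043,-3.5,30,0,25],
    [0,0,-0.043,-3.5,33,0,25],
    [0,0,0,0,0,0,25],
    [0,0,0,0,0,0,25],
    [0,0,0,0,0,0,25]
  ]
}}

```text
time_s: 21.75
tool_pos: [0.5398, 0.1838, 0.1439]
orientation: [0.0, 0.993, 0.117, 0.0]
force: [-0.1, 0.2, -1.6]
grip_width: 0.37
grasp_force: 20.0
```

>>> {"fn": "move_arm", "kwargs": {
  "moves": [
    [0,0,0,0.5,1,-25,25],
    [0,0,0,0,0,-35,25],
    [0,0,0,0,0,-30,25],
    [0,0,0,0,0,-15,25],
    [0,0,0,0,0,-7,25],
    [0,0,0,0,0,-4,25],
    [0,0,0,0,0,0,25],
    [0,0,0,0,0,0,25]
  ]
}}

```text
time_s: 22.55
tool_pos: [0.541, 0.1864, 0.0287]
orientation: [-0.0, 0.993, 0.118, 0.001]
force: [-0.3, 0.5, -1.0]
grip_width: 0.373
grasp_force: 20.0
```

>>> {"fn": "move_arm", "kwargs": {
  "moves": [
    [0,0,0,0,-1,-2.5,25],
    [0,0,0,0,0,-1.5,25],
    [0,0,0,0,0,0,25],
    [0,0,0,0,0,0,25]
  ]
}}

```text
time_s: 22.95
tool_pos: [0.5406, 0.1854, 0.0244]
orientation: [-0.0, 0.993, 0.118, 0.0]
force: [-1.5, -0.8, 5.4]
grip_width: 0.374
grasp_force: 20.0
```

>>> {"fn": "move_arm", "kwargs": {
  "moves": [
    [0,0,0,0,0,0,70],
    [0,0,0,0,0,0,70],
    [0,0,0,0,0,0,70],
    [0,0,0,0,0,0,70],
    [0,0,0,0,0,15,70],
    [0,0,0,0,0,35,70],
    [0,0,0,0,0,35,70],
    [0,0,0,0,0,40,70],
    [0,0,0.043,7,-26.5,0,70],
    [0,0,0.043,7,-26.5,0,70],
    [0,0,0.043,7,-26.5,0,70],
    [0,0,0.043,7,-26.5,0,70]
  ]
}}

```text
time_s: 24.15
tool_pos: [0.5685, 0.0782, 0.1499]
orientation: [-0.0, 0.979, 0.203, 0.001]
force: [0.6, -0.1, -1.0]
grip_width: 0.764
grasp_force: 0.0
```

>>> {"fn": "move_arm", "kwargs": {
  "moves": [
    [0,0,0.043,7,-26.5,0,70],
    [0,0,0.043,7,-26.5,0,70],
    [0,0,0.043,7,-26.5,0,70],
    [0,0,0.043,7,-26.5,0,70],
    [0,0,0.043,7,-26.5,0,70],
    [0,0,0.043,7,-26.5,0,70],
    [0,0,0.043,7,-26.5,0,70],
    [0,0,0.043,7,-26.5,0,70],
    [0,0,0.043,6,-28,0,70],
    [0,0,0,0,0,0,70],
    [0,0,0,0,0,0,70],
    [0,0,0,0,0,0,70]
  ]
}}

```text
time_s: 25.35
tool_pos: [0.6301, -0.1593, 0.1489]
orientation: [-0.0, 0.922, 0.387, 0.0]
force: [-0.4, 0.6, 0.3]
grip_width: 0.758
grasp_force: 0.0
```

Lower to tip z ≈ 41.

>>> {"fn": "move_arm", "kwargs": {
  "moves": [
    [0,0,0,-1,-1,-30,70],
    [0,0,0,0,0,-30,70],
    [0,0,0,0,0,-30,70],
    [0,0,0,0,0,-18,70],
    [0,0,0,0,0,0,70],
    [0,0,0,0,0,0,25],
    [0,0,0,0,0,0,25],
    [0,0,0,0,0,0,25],
    [0,0,0,0,0,0,25],
    [0,0,0,0,0,0,25],
    [0,0,0,0,0,0,25],
    [0,0,0,0,0,0,25]
  ]
}}

```text
time_s: 26.55
tool_pos: [0.6293, -0.1617, 0.0412]
orientation: [-0.0, 0.922, 0.387, 0.0]
force: [-2.1, 1.4, 5.4]
grip_width: 0.358
grasp_force: 20.0
```

>>> {"fn": "move_arm", "kwargs": {
  "moves": [
    [0,0,0,0,0,10,25],
    [0,0,0,0,0,25,25],
    [0,0,0,0,0,40,25],
    [0,0,0,0,0,35,25],
    [0,0,-0.043,-11.5,25.5,0,25],
    [0,0,-0.043,-11.5,25.5,0,25],
    [0,0,-0.043,-11.5,25.5,0,25],
    [0,0,-0.043,-11.5,25.5,0,25],
    [0,0,-0.043,-11.5,25.5,0,25],
    [0,0,-0.043,-11.5,25.5,0,25],
    [0,0,-0.043,-11.5,25.5,0,25],
    [0,0,-0.043,-11.5,25.5,0,25]
  ]
}}

```text
time_s: 27.75
tool_pos: [0.5365, 0.043, 0.1508]
orientation: [0.0, 0.975, 0.222, 0.0]
force: [0.3, -0.9, -3.0]
grip_width: 0.358
grasp_force: 20.0
```

>>> {"fn": "move_arm", "kwargs": {
  "moves": [
    [0,0,-0.043,-11.5,25.5,0,25],
    [0,0,-0.043,-11.5,25.5,0,25],
    [0,0,-0.043,-11.5,25.5,0,25],
    [0,0,-0.043,-11.5,25.5,0,25],
    [0,0,-0.043,-12.5,26,0,25],
    [0,0,0,0,0,0,25],
    [0,0,0,0,0,0,25],
    [0,0,0,0,0,0,25]
  ]
}}

```text
time_s: 28.55
tool_pos: [0.4791, 0.1691, 0.1508]
orientation: [0.0, 0.993, 0.117, 0.0]
force: [0.2, 0.8, -1.4]
grip_width: 0.36
grasp_force: 20.0
```

>>> {"fn": "move_arm", "kwargs": {
  "moves": [
    [0,0,0,-0.5,0,-20,25],
    [0,0,0,0,0,-30,25],
    [0,0,0,0,0,-30,25],
    [0,0,0,0,0,-16,25],
    [0,0,0,0,0,-7,25],
    [0,0,0,0,0,-3,25],
    [0,0,0,0,0,0,25],
    [0,0,0,0,0,0,25]
  ]
}}

```text
time_s: 29.35
tool_pos: [0.479, 0.1702, 0.0455]
orientation: [-0.0, 0.993, 0.117, 0.001]
force: [1.4, 0.0, -1.1]
grip_width: 0.356
grasp_force: 20.0
```

>>> {"fn": "move_arm", "kwargs": {
  "moves": [
    [0,0,0,0,0,-2.5,25],
    [0,0,0,0,0,-2,25],
    [0,0,0,0,0,0,25],
    [0,0,0,0,0,0,25]
  ]
}}

```text
time_s: 29.75
tool_pos: [0.4787, 0.1707, 0.0411]
orientation: [-0.001, 0.993, 0.118, 0.001]
force: [-1.8, -0.6, 6.2]
grip_width: 0.357
grasp_force: 20.0
```

Release, rise clear, and back off so I can look.

>>> {"fn": "move_arm", "kwargs": {
  "moves": [
    [0,0,0,0,0,0,70],
    [0,0,0,0,0,0,70],
    [0,0,0,0,0,0,70],
    [0,0,0,0,0,0,70],
    [0,0,0,0,0,15,70],
    [0,0,0,0,0,40,70],
    [0,0,0,0,0,40,70],
    [0,0,0,0,0,40,70],
    [0,0,0,30,-20,20,70],
    [0,0,0,30,-30,20,70],
    [0,0,0,30,-30,20,70],
    [0,0,0,30,-30,20,70]
  ]
}}

```text
time_s: 30.95
tool_pos: [0.5989, 0.0591, 0.2573]
orientation: [-0.0, 0.993, 0.118, 0.0]
force: [0.6, -1.0, -1.3]
grip_width: 0.761
grasp_force: 0.0
```

```bash
python3 - <<'E'
from h import *
a=r.get_image("scene")["image"][100:260,340:500,::-1];b=r.get_image("side")["image"][190:350,230:390,::-1];c=r.get_image("wrist")["image"][:,:,::-1]
f=lambda i:cv2.resize(i,(400,400),interpolation=cv2.INTER_CUBIC)
cv2.imwrite("pics/end.png",np.hstack([f(a),f(b)])); cv2.imwrite("pics/endw.png",c)
E
```

```text
(no output)
```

View pics/end.png

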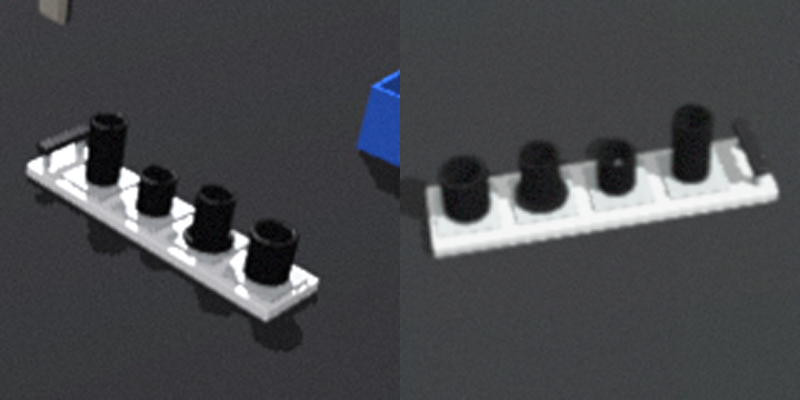

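View pics/endw.png

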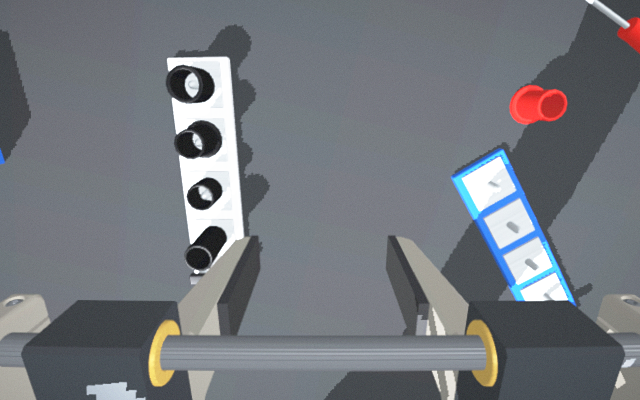

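All four stand upright on their pads: from the handle, tall (107,150), short (157,190), flanged (213,218) and wide (272,250). The check rack is empty, and the gripper is clear. Handing in.

```bash
python3 -c "
from cell import r
print(r.finish_job())"
```

```text
the job is handed in; nothing more can be done
None
```

I moved all four black sleeves to the outgoing rack in reverse order: tall nearest the handle, then short, flanged and wide. In the last pictures each stood upright over its post, and I handed the job in at about 31 s of the 112 s.

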